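# Top up the sprung jar dispenser

## Robot

A 6-joint arm with a two-finger parallel gripper is mounted at the origin on a cart in front of the work surface, level with it; the furniture and walls round the work are solid. World frame = base frame: x ahead of the robot, y to its left, z up, the work surface at z = 0. Lengths are in mm, angles in rad, forces in N, time in s.
With the tool pointing down it reaches from about 275 to 825 mm from the base axis. Payload 5.2 kg.
Tool frame: the origin (TCP) lies at the very end of the fingers, on their centre line; the grasp point (between the pads) lies 19 mm behind it; z points along the fingers, y is the line along which they close (so a half turn about z gives the same grasp; the last joint's range is limited). The gripper opens to 93 mm and grips with 3 to 60 N. Pads are 15 mm wide; open, the fingers measure 128 mm over their backs; the gripper's body (75 mm by 188 mm) begins 65 mm behind the grasp point.
Start: joints at [-1.316, 0.259, 1.535, -0, 1.348, -0.203], TCP at [243.107, -493.36, 218.653] pointing down, gripper open.
Joint ranges: [-3.14, 3.14], [-0.91, 2.08], [0.19, 2.58], [-1.22, 4.36], [0.22, 2.71], [-3.12, 3.12]. Speed limits (rad/s): [2.57, 2.57, 3.14, 3.14, 3.14, 3.14].

## Interface

Orientations are given as [roll, pitch, yaw] about the fixed x, y, z axes, in that order (R = Rz(yaw) Ry(pitch) Rx(roll)).
In Python, from bench import robot gives the robot as it stands. The module is installed in compiled form; this text tells all that it offers. Calls block until the motion is done:
- robot.move_ptp(position, orientation): joint-space move of the TCP to a pose.
- robot.move_linear(position, ori=None, speed=150, f_stop=None): straight line of the TCP; ori=None keeps the orientation; speed is the mean speed in mm/s. With f_stop (N) it stops when the force on the tool has changed by that much, and returns True; else False.
- robot.move_j(angles): joint-space move.
- robot.move_gripper(opening): opening from 0.0 (shut) to 1.0 (fully open); the grip force is fixed at half the most; returns when the fingers have stopped.
- robot.sleep(seconds).
- robot.inverse_kinematics(position, orientation): joint angles nearest the present ones, or None.
- robot.get_image(name): name is "scene" or "top"; returns a dict with "img" (400x640x3 uint8, blue, green, red), "fovy" (degrees; the focal length in pixels is half the picture's height over the tangent of half this angle, whatever the lens; pixels are square), "cx", "cy" (the principal point, pixels), "eye" and "orientation" of the camera in the world. Camera axes: x right, y down, z forward; pixel columns grow to the right and rows downward; lengths in mm; the calibration is good to about 2 mm. A picture is of the moment at which its call begins. There is no depth.
A pose or a line that the arm cannot do raises robot.MotionError and nothing moves.
- robot.hand_in(): hands the job in; it is judged then, once.
Readings, each from a call of its own:
- robot.current_t(): time.
- robot.current_qpos(): joint angles.
- robot.current_joint_vel(): joint speeds.
- robot.current_joint_efforts(): joint torques, N m.
- robot.current_tcp_pos(): TCP position.
- robot.current_eef_rot(): TCP orientation.
- robot.current_contact_force(): force on the tool from outside, world axes, zero at the start.
- robot.current_ft_torque(): the same for the moment, N m.
- robot.current_gripper_width(): opening from 0.0 (shut) to 1.0 (fully open).
- robot.current_finger_force(): force on a finger pad.
Only numpy, scipy, OpenCV 4.12 (cv2) and the standard library are available. Lean on these libraries where they do the work, as an engineer would, in place of code of your own. Each camera call takes 0.05 s, during which the arm holds its last target. There are 200 camera calls.

## Task

One paint jar already stands in the sprung dispenser rack; load the second one behind it. Pull the pusher back until its catch holds it and let go, stand the loose jar upright in the track between the first jar and the pusher, then press the catch's thumb pad so that the pusher closes and pushes both jars up against the front stop. Do not tip a jar over, and leave the tape roll and the wooden block where they are.

Things in the scene. Friction and masses are not known exactly. Their poses are not given: they have to be found in the camera images.
- rack: Fixed aluminium jar rack on the worktop, 246 x 76 mm, standing level. Origin: inside face of its front stop, on the track's centre line, at worktop level. x runs along the track from front stop to rear (roughly away from the robot), y left, z up. Track floor 8 mm up; walls 56 mm apart inside. Stop 64 mm wide, 6 mm thick, top 44 mm up. Loaded jars have their axes at x = 24 and 72 mm.
- track_mid (a point): Point on the track floor's centre line, 48 mm behind the front stop (rack x = 48 mm), 8 mm above the worktop; axes as the rack's. The side walls' splayed lips reach 32 mm above the worktop and 37 mm out either side of the centre line; keep fingertips above them.
- pusher (a joint): Position (m) of the grey sprung pusher along rack x: 0 forward (empty), 0.136 fully back, about 0.038 at the start, pressing on the front jar. Its front face is at rack x = joint + 10 mm, 50 mm wide, top 55 mm above the worktop. Spring 4.5 to 8 N, damper 35 N per m/s, a few N more over the catch. Pull past 0.129 (to 0.133) to snap behind the catch; let go, it stays at 0.124. Two jars stop it at 0.085.
- pusher_fin (a point): Centre of the top of the pusher's upright grip fin, 82 mm above the worktop, 31 mm behind the pusher's front face; travels with it. Fin 14 mm thick across the track, 26 mm long, free down to 20 mm above the worktop: pinch it across the track from above. An arm just behind the front face (12 mm thick, top 49 mm up) crosses the left wall to 58 mm from the centre line.
- catch (a joint): Downward travel (m) of the spring catch: 0 up (rest), 0.012 fully down. Its steel tooth springs up in front of the pusher's side arm and holds it back. It frees the pusher once 0.009 down, so press it to the bottom: about 8 N. The spring lifts it again when released.
- catch_pad (a point): Centre of the top of the catch's ribbed thumb pad, 30 x 30 mm, to the left of the track (rack x = 126, y = 84 mm), 32 mm above the worktop when up. Press it straight down; the released pusher's arm passes 10 mm from the pad's inner edge.
- front_jar: A like jar already in the track, held against the front stop by the pusher; it stays there.
- loose_jar: Screw-cap paint jar standing on the worktop, the one to load: 48 mm in diameter, 66 mm high, the cap 42 mm in diameter from 56 mm up; 0.11 kg. Origin at the centre of the underside, z up.
- tape_roll: Bystander: roll of paper tape lying flat, 68 mm in diameter, 24 mm high; origin at the centre of the underside.
- block: Bystander: hardwood block, 40 x 85 x 34 mm; origin at the centre of the underside.
Not all that is in view belongs to the job. Leave any pink or yellow look-alike of the loose_jar alone.

How it is judged:
By the outcome, as a careful person would: the job done as asked, in the order asked, and still so for the second after the job is handed in, with the robot touching nothing.
It also fails if it takes over 72 s, if anything falls off the work surface, if the arm or the gripper's body presses on something with over 40 N, if the wrist force passes 120 N, or if a joint passes its speed limit or range.

## Working session

There is one attempt and no reset: what is moved stays moved. The work goes in short steps, each a Python script; the robot and the scene stay as the last script left them, time stands still between calls to the robot, and variables do not carry over. Pictures are saved under pics/ and viewed, at most 11 in all, crops included, and the job is handed in when it is done.

```bash
mkdir -p pics; python3 - <<'E'
from bench import robot
import cv2
for n in("scene","top"):
    d=robot.get_image(n); cv2.imwrite(f"pics/{n}0.png",d["img"])
    print(n,{k:v for k,v in d.items() if k!="img"})
print(robot.current_t(),robot.current_eef_rot())
E
```

```text
scene {'fovy': 47.968377524080864, 'cx': 313.4739882545995, 'cy': 202.83684668867772, 'eye': array([ -86.94974359,  593.17448187, 1051.38785123]), 'orientation': array([-2.42286642,  0.00754249, -2.40481824])}
top {'fovy': 56.63483466228264, 'cx': 320.87021430039425, 'cy': 201.61673823786208, 'eye': array([ 333.78095554,  -25.30386964, 1038.12584004]), 'orientation': array([-2.9514297 ,  0.02008694, -1.57156278])}
0.1 [-3.14002032e+00 -3.15206535e-04  4.57803548e-01]
```

View pics/scene0.png

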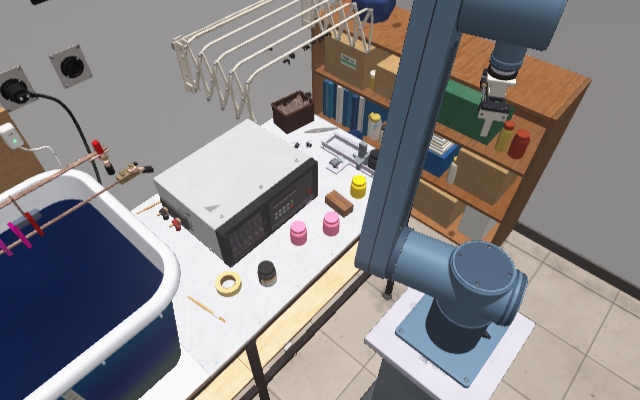

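View pics/top0.png

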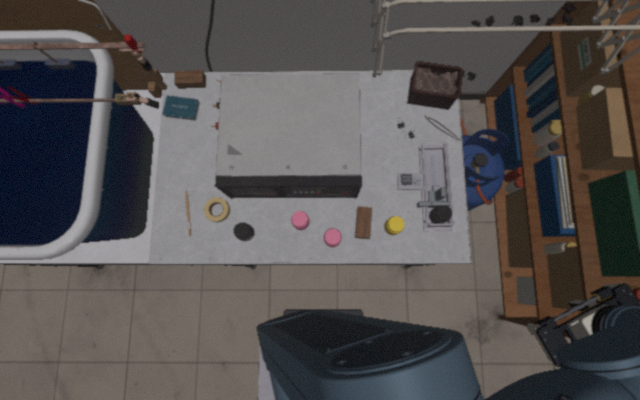

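Candidates for the loose jar in the top view: the dark jar at (244,231), the pinks at (300,220) and (333,237), and the yellow at (395,226). The dark jar at (440,214) is already in the rack. I choose (244,231), because it matches the racked jar, and will check it in a crop.

```bash
cat > h.py <<'E'
import numpy as np, cv2
from scipy.spatial.transform import Rotation as Ro
def cam(d):
    f=200/np.tan(np.radians(d["fovy"])/2); R=Ro.from_euler('xyz',d["orientation"]).as_matrix(); return f,R
def ray(d,uv,z):
    f,R=cam(d); v=R@np.array([(uv[0]-d["cx"])/f,(uv[1]-d["cy"])/f,1]); e=np.array(d["eye"]); return e+v*(z-e[2])/v[2]
def proj(d,p):
    f,R=cam(d); q=R.T@(np.array(p)-d["eye"]); return np.array([d["cx"]+f*q[0]/q[2],d["cy"]+f*q[1]/q[2]])
E
python3 - <<'E'
from h import *; from bench import robot
d=robot.get_image("top"); im=d["img"]
a=cv2.resize(im[135:245,385:475],None,fx=5,fy=5,interpolation=cv2.INTER_CUBIC)
b=cv2.resize(im[190:250,180:250],None,fx=5,fy=5,interpolation=cv2.INTER_CUBIC)
o=np.zeros((550,800,3),np.uint8); o[:,:450]=a; o[:300,450:800]=b; 
s=robot.get_image("scene")
c=cv2.resize(s["img"][250:295,240:290],None,fx=5,fy=5,interpolation=cv2.INTER_CUBIC); o[310:535,460:710]=c
cv2.imwrite("pics/c1.png",o)
for n,uv,z in [("jar",(244,231),66),("tape",(216,209),24),("block",(364,222),34),("yel",(395,226),66),("rackjar",(440,214),74),("pad",(407,180),32)]: print(n,ray(d,uv,z).round(0))
print("top px/mm", proj(d,[500,0,0])-proj(d,[500,100,0]))
cv2.imwrite("pics/scene_c.png",cv2.resize(s["img"][120:220,290:390],None,fx=6,fy=6,interpolation=cv2.INTER_CUBIC))
E
```

```text
jar [443. 197.  66.]
tape [509. 287.  24.]
block [ 470. -123.   34.]
yel [ 455. -200.   66.]
rackjar [ 485. -317.   74.]
pad [ 588. -245.   32.]
top px/mm [35.23598427 -0.13862489]
```

View pics/c1.png

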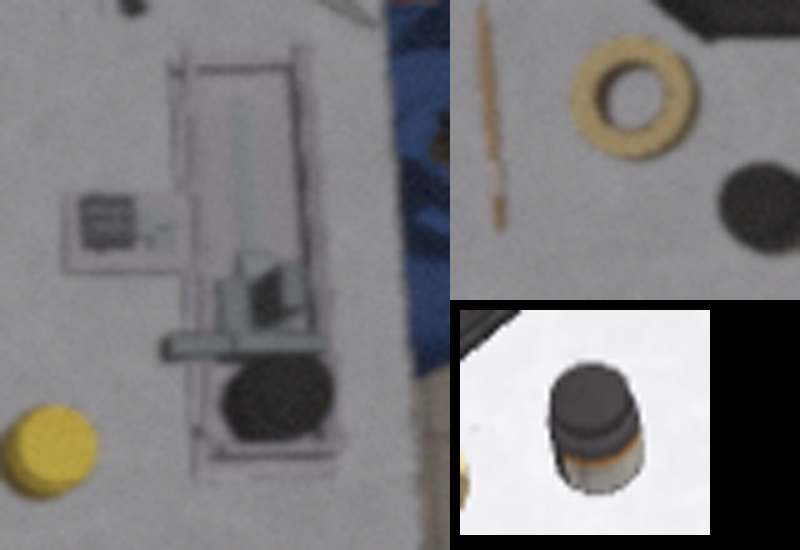

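View pics/scene_c.png

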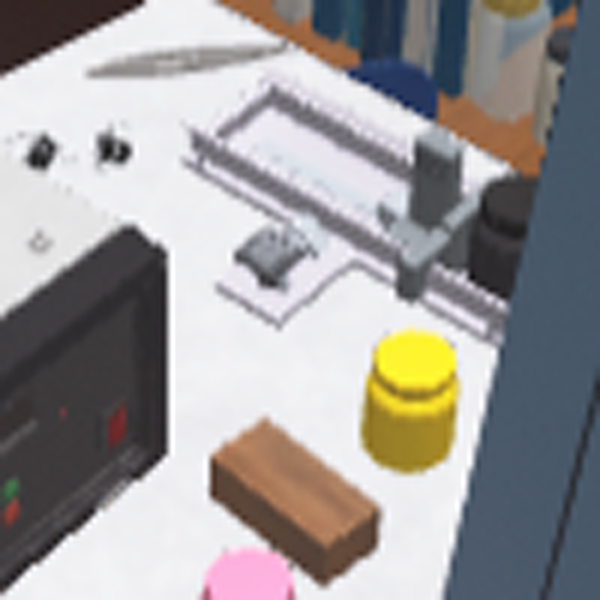

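The close crop confirms the choice. The loose jar has a black cap and a clear body like the racked one, at scene (266,268) and top (244,231). The rack's pad is at top (407,179) and its fin top at scene (363,143).

```bash
python3 - <<'E'
from h import *; from bench import robot
t=robot.get_image("top"); s=robot.get_image("scene")
m=(t["img"].max(2)<75).astype(np.uint8)[205:250,225:262]
n,l,st,c=cv2.connectedComponentsWithStats(m); i=1+st[1:,4].argmax(); print("loose blob",st[i],c[i]+[225,205])
print("loose scene",ray(s,(266.4,267.6),66).round(1)," top c z~45",ray(t,c[i]+[225,205],45).round(1))
J=ray(t,(443.6,213.4),74); P=ray(t,(406.6,179.4),32); Ps=ray(s,(335,160.5),32); F=ray(s,(363,143.3),82)
print("jar",J.round(1),"pad",P.round(1),Ps.round(1),"fin",F.round(1))
for a,b,z in [((419.4,145),(424,230),20),((444.5,145),(449,228),20)]:
    A,B=ray(t,b,z),ray(t,a,z); print("wall",A.round(1),B.round(1),np.arctan2(*(B-A)[[1,0]]))
# LSQ rigid fit of known rack points
src=np.array([[24,0],[126,84],[126,84],[79,0]],float); dst=np.array([J,P,Ps,F])[:,:2]
a,b=src-src.mean(0),dst-dst.mean(0)
th=np.arctan2((a[:,0]*b[:,1]-a[:,1]*b[:,0]).sum(),(a*b).sum()); R=np.array([[np.cos(th),-np.sin(th)],[np.sin(th),np.cos(th)]])
T=dst.mean(0)-R@src.mean(0); print("yaw",th,"origin",T.round(1)); print("res",(dst-(src@R.T+T)).round(1))
# overlay check
w=lambda x,y,z:np.r_[R@[x,y]+T,z]
o=np.zeros((550,800,3),np.uint8)
for d,(u0,v0,wd,h,k),ox in((t,(385,135,90,110,5),0),(s,(310,125,70,70,5),450)):
    im=cv2.resize(d["img"][v0:v0+h,u0:u0+wd],None,fx=k,fy=k,interpolation=cv2.INTER_CUBIC)
    q=lambda p:tuple(int(x) for x in ((proj(d,p)-[u0,v0]+.5)*k))
    def poly(pts,c): cv2.polylines(im,[np.array([q(w(*p)) for p in pts],np.int32)],True,c,1)
    poly([(-6,-32,44),(-6,32,44),(0,32,44),(0,-32,44)],(0,0,255)); poly([(111,69,32),(141,69,32),(141,99,32),(111,99,32)],(0,255,0))
    poly([(66,-7,82),(92,-7,82),(92,7,82),(66,7,82)],(255,0,0)); poly([(-6,-38,0),(240,-38,0),(240,38,0),(-6,38,0)],(0,255,255))
    poly([(24+21*np.cos(g),21*np.sin(g),74) for g in np.arange(0,6.28,.3)],(255,0,255))
    o[:h*k,ox:ox+wd*k]=im
cv2.imwrite("pics/ov.png",o)
E
```

```text
loose blob [  9  18  20  18 268] [243.44776119 231.15298507]
loose scene [438.9 206.   66. ]  top c z~45 [444.9 203.3  45. ]
jar [ 486.6 -326.7   74. ] pad [ 589.3 -243.7   32. ] [ 589.3 -246.    32. ] fin [ 540.9 -326.6   82. ]
wall [ 449.4 -287.4   20. ] [ 693.5 -287.2   20. ] 0.0006313017574799498
wall [ 454.6 -355.7   20. ] [ 693.  -358.6   20. ] -0.011972824449648535
yaw -0.017991100072852505 origin [ 462.  -326.1]
res [[ 0.6 -0.1]
 [-0.2  0.8]
 [-0.2 -1.6]
 [-0.2  1. ]]
```

View pics/ov.png

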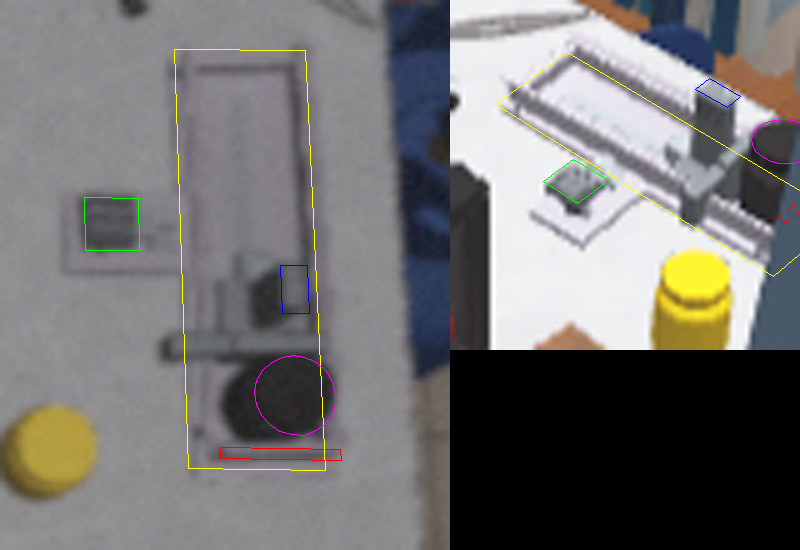

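The overlay agrees with the images to about 1 px; the front stop suggests a shift of 2 mm in +y, so I'll use origin (462.5, −324.5) and yaw −0.012. Next I pinch the fin and check the side force.

```bash
cat >> h.py <<'E'
from math import pi
TH=-0.012; O=np.array([462.5,-324.5])
def W(x,y,z): c,s=np.cos(TH),np.sin(TH); return [O[0]+c*x-s*y,O[1]+s*x+c*y,z]
def rk(p): c,s=np.cos(TH),np.sin(TH); d=np.array(p[:2])-O; return np.round([c*d[0]+s*d[1],-s*d[0]+c*d[1],p[2]],1)
DN=[pi,0,TH]
E
python3 - <<'E'
from h import *; from bench import robot
robot.move_gripper(0.55)
robot.move_ptp(W(79,0,150),DN)
print(robot.move_linear(W(79,0,52),speed=100,f_stop=6), robot.current_t(), robot.current_contact_force().round(1))
robot.move_gripper(0); robot.sleep(.2)
print(robot.current_gripper_width()*93,robot.current_finger_force(),robot.current_contact_force().round(1),rk(robot.current_tcp_pos()),robot.current_t())
for n in("scene","top"):
    d=robot.get_image(n); q=proj(d,W(79,0,60)).astype(int); print(q)
    cv2.imwrite(f"pics/{n}1.png",cv2.resize(d["img"][max(0,q[1]-55):q[1]+55,q[0]-60:q[0]+60],None,fx=5,fy=5,interpolation=cv2.INTER_CUBIC))
E
```

```text
False 3.5917 [-0.6  0.1 -0.4]
13.764554782063948 29.962264001369476 [ 0.3 -7.6 -2.7] [79.1 -2.8 52.2] 4.475
[362 148]
[440 193]
```

View pics/scene1.png

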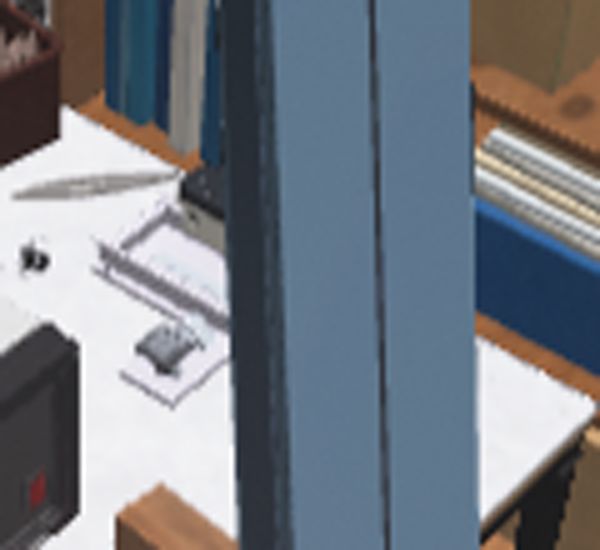

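The fin is gripped (13.8 mm), with about −7.6 N sideways at −2.8 mm. I'll re-centre to relieve the force, then pull.

```bash
python3 - <<'E'
from h import *; from bench import robot
for y in(-2.8,-4.0):
    robot.move_linear(W(79,y,52),speed=20); robot.sleep(.15); print(y,robot.current_contact_force().round(1),rk(robot.current_tcp_pos()))
E
```

```text
-2.8 [-0.8 -1.4  1. ] [79.1 -3.  52.2]
-4.0 [0.6 5.3 4.9] [79.1 -3.1 52.1]
```

```bash
sed -i 's/-324.5/-327.5/' h.py; python3 - <<'E'
from h import *; from bench import robot
for x in(79,130,165,174):
    robot.move_linear(W(x,0,52),speed=70); robot.sleep(.15); print(x,robot.current_contact_force().round(1),rk(robot.current_tcp_pos()),robot.current_gripper_width()*93,robot.current_t())
E
```

```text
79 [0.3 3.4 5.3] [79.  -0.1 52.1] 13.852037232366348 5.8167
130 [-6.7  6.   9.1] [128.1   0.9  52. ] 13.943548531639582 6.8417
165 [-8.2  6.1  8.5] [161.9   1.5  51.3] 13.830610677200637 7.6417
174 [-7.8  7.2  8.2] [171.1   1.7  51.3] 13.835103075902365 8.0667
```

```bash
sed -i 's/TH=-0.012; O=np.array(\[462.5,-327.5\])/TH=0.007; O=np.array([462.5,-329.0])/' h.py; python3 - <<'E'
from h import *; from bench import robot
for x in(174,176.5):
    robot.move_linear(W(x,0,51.5),speed=30); robot.sleep(.15); print(x,robot.current_contact_force().round(1),rk(robot.current_tcp_pos()),robot.current_t())
x=170
robot.move_linear(W(x,0,51.5),speed=30); robot.sleep(.2); print(x,robot.current_contact_force().round(1),rk(robot.current_tcp_pos()),robot.current_t())
x=167
robot.move_linear(W(x,0,51.5),speed=30); robot.sleep(.2); print(x,robot.current_contact_force().round(1),rk(robot.current_tcp_pos()),robot.current_t())
E
```

```text
174 [-7.7  2.6  8.3] [171.3   0.   51.3] 8.4667
176.5 [-8.4  3.3  8.1] [1.738e+02 1.000e-01 5.130e+01] 8.8667
170 [-4.6  2.7  6.6] [169.   -0.   51.3] 9.4333
167 [4.9 2.3 1.5] [ 1.686e+02 -1.000e-01  5.140e+01] 9.8833
```

The force along x changed sign at 168.6, so the catch is blocking forward motion. Release and look.

```bash
python3 - <<'E'
from h import *; from bench import robot
robot.move_linear(W(168.3,0,51.5),speed=30); robot.sleep(.1)
robot.move_gripper(.5); robot.move_linear(W(168.3,0,170),speed=200)
robot.move_ptp([400,-40,230],DN)
t=robot.get_image("top");s=robot.get_image("scene")
o=np.zeros((550,800,3),np.uint8)
for d,(u0,v0,wd,h,k),ox in((t,(385,135,90,110,5),0),(s,(310,125,70,70,5),450)):
    o[:h*k,ox:ox+wd*k]=cv2.resize(d["img"][v0:v0+h,u0:u0+wd],None,fx=k,fy=k,interpolation=cv2.INTER_CUBIC)
cv2.imwrite("pics/p2.png",o); print(robot.current_t(),robot.current_contact_force().round(1))
print(proj(t,W(24,0,74)),proj(s,W(165,0,82)),proj(t,W(165,0,82)))
E
```

```text
13.2 [-0.5 -0.1 -0.2]
[444.42293022 213.42988059] [342.65468251 131.56694411] [441.59882765 160.64031195]
```

View pics/p2.png

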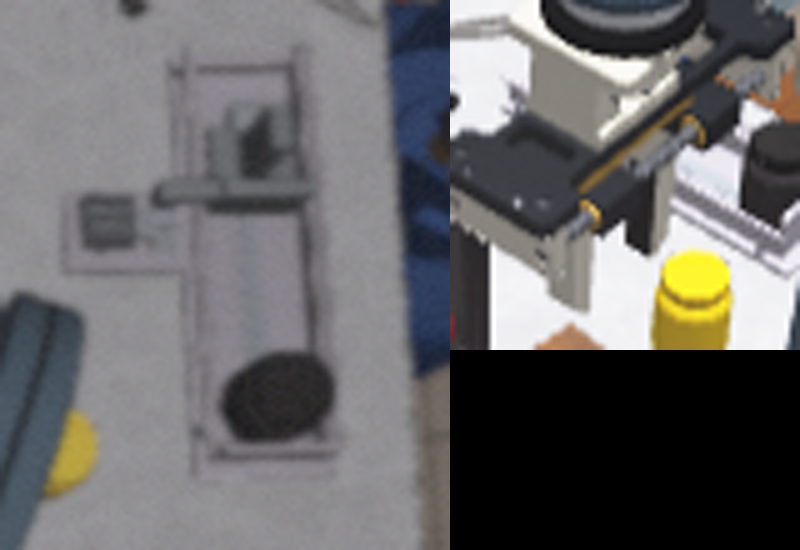

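The pusher is held back (its arm now at crop y≈192) and the front jar is unmoved at (278,395). Next, grasp the loose jar.

```bash
python3 - <<'E'
from h import *; from bench import robot
j=[442,204]
robot.move_gripper(1.0)
robot.move_linear([400,150,200],speed=250); robot.move_linear(j+[150],speed=200)
print(robot.move_linear(j+[31],speed=90,f_stop=5),robot.current_contact_force().round(1))
robot.move_gripper(0); robot.sleep(.2)
print(robot.current_gripper_width()*93,robot.current_finger_force(),robot.current_contact_force().round(1),robot.current_tcp_pos(),robot.current_t())
robot.move_linear(j+[75],speed=80)
d=robot.get_image("scene"); q=proj(d,[442,204,60]).astype(int)
cv2.imwrite("pics/p3.png",cv2.resize(d["img"][q[1]-45:q[1]+55,q[0]-60:q[0]+60],None,fx=5,fy=5,interpolation=cv2.INTER_CUBIC))
print(robot.current_gripper_width()*93,robot.current_contact_force().round(1))
E
```

```text
False [0.4 0.2 0.3]
47.023510443884355 29.999952593352646 [ 0.3  0.7 -0.4] [442.01357851 204.04620753  31.0026481 ] 18.0667
46.65487747924711 [-0.3  0.3 -2.2]
```

View pics/p3.png

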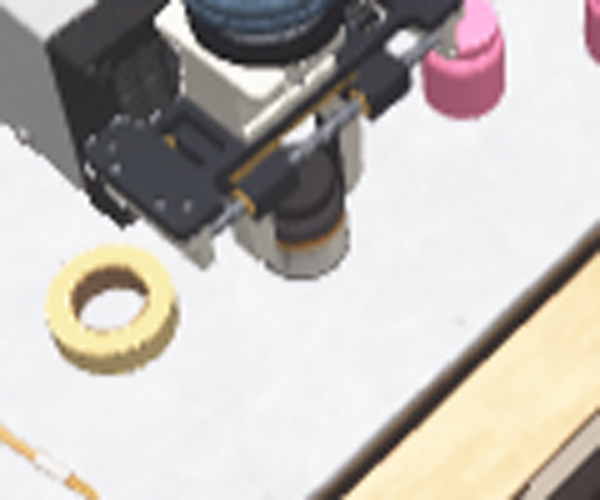

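```bash
python3 - <<'E'
from h import *; from bench import robot
d=robot.get_image("scene"); q=proj(d,[442,204,60]).astype(int)
k=lambda u,v:np.array([q[0]-60+u/5-.4,q[1]-45+v/5-.4])
c=lambda p:((proj(d,p)-[q[0]-60,q[1]-45]+.4)*5).round()
for x in(425,430,436,442): print(x,"base centre",c([x,204,44]),"nearest-rim extents",[np.array([c([x+24*np.cos(a),204+24*np.sin(a),44]) for a in np.arange(0,6.3,.1)]).min(0),np.array([c([x+24*np.cos(a),204+24*np.sin(a),44]) for a in np.arange(0,6.3,.1)]).max(0)])
print(robot.current_gripper_width()*93,robot.current_ft_torque(),robot.current_contact_force().round(1))
E
```

```text
425 base centre [329. 266.] nearest-rim extents [array([283., 227.]), array([375., 306.])]
430 base centre [322. 260.] nearest-rim extents [array([276., 222.]), array([368., 300.])]
436 base centre [314. 254.] nearest-rim extents [array([268., 215.]), array([360., 293.])]
442 base centre [306. 247.] nearest-rim extents [array([261., 209.]), array([352., 287.])]
46.56539496750911 [ 0.03548526  0.00265134 -0.02650152] [-0.5 -0.4 -2. ]
```

The jar is held upright at about crop (306,245), close to centred. Carry it round the front of the instrument to the rack.

```bash
python3 - <<'E'
from h import *; from bench import robot
robot.move_linear([420,190,180],speed=200)
robot.move_linear([405,-60,190],speed=230); robot.move_linear([430,-320,180],ori=DN,speed=230)
robot.move_linear(W(88,0,150),speed=150)
print(robot.current_gripper_width()*93,robot.current_contact_force().round(1))
robot.move_linear(W(88,0,82),speed=100); robot.sleep(.15)
d=robot.get_image("top"); o=np.zeros((550,800,3),np.uint8)
o[:,:450]=cv2.resize(d["img"][135:245,385:475],None,fx=5,fy=5,interpolation=cv2.INTER_CUBIC)
s=robot.get_image("scene"); o[:350,450:]=cv2.resize(s["img"][125:195,310:380],None,fx=5,fy=5,interpolation=cv2.INTER_CUBIC)
cv2.imwrite("pics/p4.png",o)
print(rk(robot.current_tcp_pos()),robot.current_t(),robot.current_gripper_width()*93,robot.current_contact_force().round(1))
E
```

```text
46.56950200991149 [-0.   0.8 -0.8]
[88.3 -0.3 82.7] 24.15 46.64437546926663 [-0.4 -0.4 -0.8]
```

View pics/p4.png

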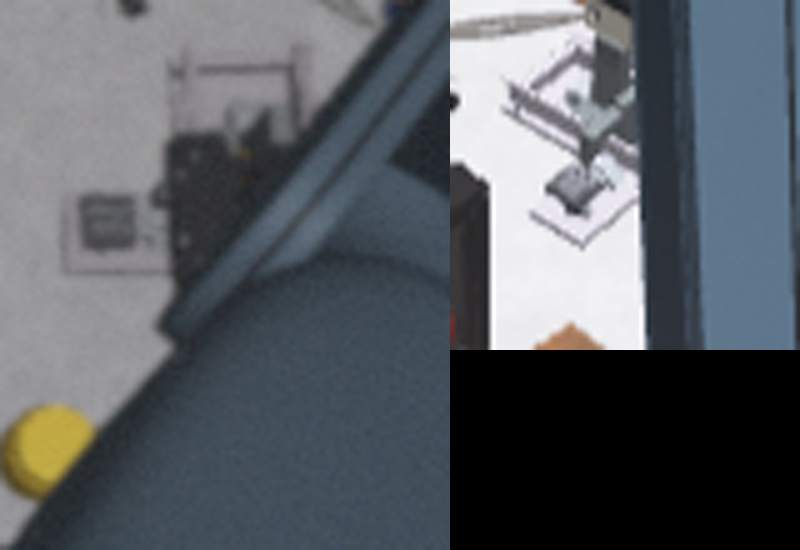

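The arm hides the jar in both views, so I lower it by force.

```bash
python3 - <<'E'
from h import *; from bench import robot
f0=robot.current_contact_force()
r=robot.move_linear(W(88,0,37),speed=35,f_stop=5); robot.sleep(.1)
print(r,rk(robot.current_tcp_pos()),(robot.current_contact_force()-f0).round(1),robot.current_t())
E
```

```text
True [87.8  0.2 39. ] [-0.1  0.9  6.8] 25.375
```

It stopped at z = 39.0, which is 8 + 31, so the jar is on the track floor. Release, retract and check.

```bash
python3 - <<'E'
from h import *; from bench import robot
robot.move_gripper(.75); robot.sleep(.1)
robot.move_linear(W(88,0,150),speed=120)
robot.move_linear([480,-110,220],speed=250)
d=robot.get_image("top"); o=np.zeros((550,800,3),np.uint8)
o[:,:450]=cv2.resize(d["img"][135:245,385:475],None,fx=5,fy=5,interpolation=cv2.INTER_CUBIC)
s=robot.get_image("scene"); o[:350,450:]=cv2.resize(s["img"][125:195,310:380],None,fx=5,fy=5,interpolation=cv2.INTER_CUBIC)
cv2.imwrite("pics/p5.png",o)
print(robot.current_t(),robot.current_contact_force().round(1), W(126,84,32))
E
```

```text
28.375 [1.4 0.  0.1] [np.float64(587.9089178145935), np.float64(-244.1200651945789), 32]
```

View pics/p5.png

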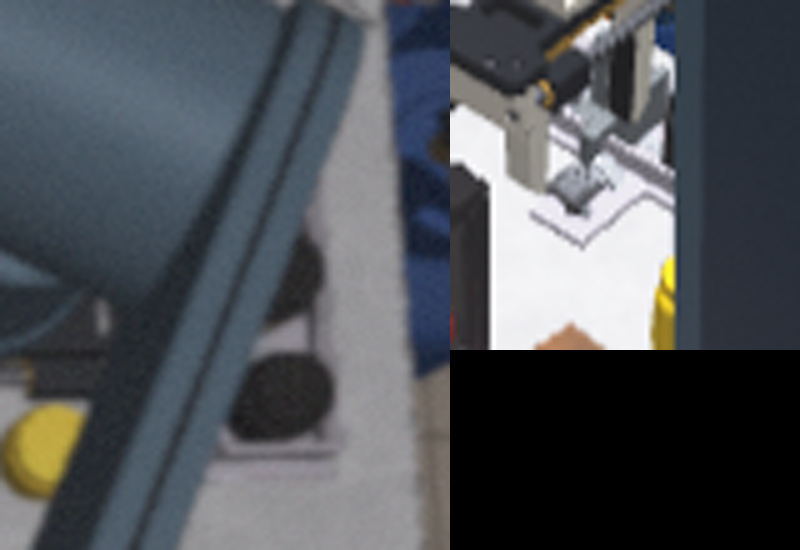

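Both jars stand in the track, at crop (295,275) and (283,395). Now press the pad with closed fingers turned 90°, keeping clear of the pusher arm.

```bash
python3 - <<'E'
from h import *; from bench import robot
robot.move_gripper(0)
robot.move_linear([490,-200,200],speed=200)
for y in(TH-pi/2,TH+pi/2):
    try: robot.move_ptp(W(126,86,110),[pi,0,y]); print("yaw",y); break
    except robot.MotionError as e: print(e)
robot.move_linear(W(126,86,40),speed=100)
r=robot.move_linear(W(126,86,17),speed=25,f_stop=16); robot.sleep(1.2)
print(r,rk(robot.current_tcp_pos()),robot.current_contact_force().round(1),robot.current_t())
robot.move_linear(W(126,86,130),speed=120)
robot.move_linear([430,-60,240],speed=200)
robot.move_ptp([300,150,300],[pi,0,0])
d=robot.get_image("top"); o=np.zeros((550,800,3),np.uint8)
o[:,:450]=cv2.resize(d["img"][135:245,385:475],None,fx=5,fy=5,interpolation=cv2.INTER_CUBIC)
s=robot.get_image("scene"); o[:350,450:]=cv2.resize(s["img"][125:195,310:380],None,fx=5,fy=5,interpolation=cv2.INTER_CUBIC)
cv2.imwrite("pics/p6.png",o); print(robot.current_t(),robot.current_contact_force().round(1))
E
```

```text
yaw -1.5637963267948967
True [126.5  85.9  20.2] [-1.2 -0.2  6.2] 34.4333
38.0833 [-0.6  0.7 -0.6]
```

View pics/p6.png

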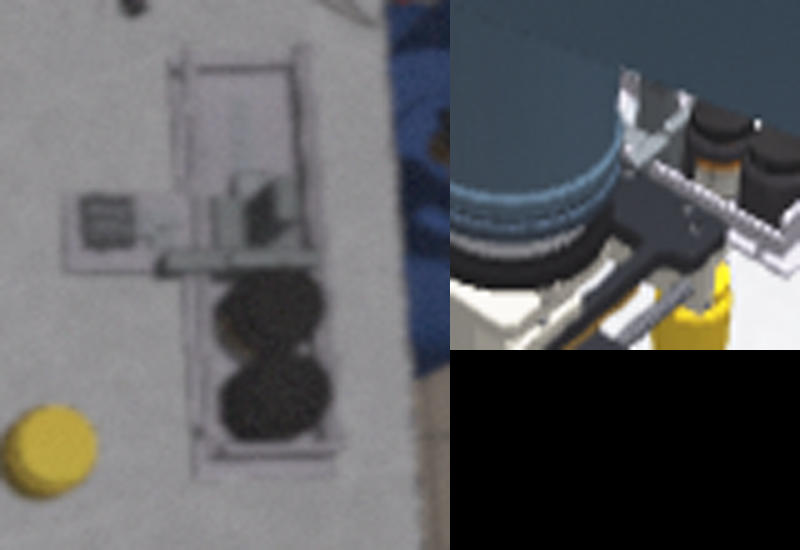

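The pusher arm at crop y≈263 corresponds to about 0.085, the expected position with two jars. Both jars are upright and touching at (270,310) and (275,395), against the stop.

```bash
python3 -c "
from bench import robot
print(robot.hand_in())"
```

```text
the job is handed in; nothing more can be done
None
```

The job is handed in: the last image shows the second jar loaded upright behind the first and the pusher closed at about 0.085 with both jars against the front stop, after about 38 s of robot time.

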